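# Twist the brush-washing pot home in its tilted sprung collar

### The arm

A 6-joint arm with a two-finger parallel gripper is mounted at the origin on the work surface. World frame = base frame: x ahead of the robot, y to its left, z up, the work surface at z = 0. Lengths are in mm, angles in rad, forces in N, time in s.
With the tool pointing down it reaches from about 350 to 875 mm from the base axis. Payload 4.2 kg.
Tool frame: the origin (TCP) lies midway between the tips of the shut fingers; the grasp point (between the pads) lies 19 mm behind it; z points along the fingers, y is the direction in which the jaws open and shut (so a half turn about z gives the same grasp; the last joint's range is limited). The gripper opens to 85 mm and grips with 20 to 120 N. Pads are 22 mm wide; open, the fingers measure 114 mm over their backs; the gripper's body (76 mm by 85 mm) begins 54 mm behind the grasp point. The pads swing forward as they close: fully open they stand 13 mm farther back than shut.
Start: joints at [1.585, 0.385, 0.008, 0, -1.194, -0.259], TCP at [151.445, 606.353, 231.312] pointing down, gripper open.
Joint ranges: [-3.14, 3.14], [-1.21, 2.06], [-1.07, 1.41], [-3.16, 2.05], [-2.99, -0.16], [-3.1, 3.1]. Speed limits (rad/s): [2.79, 2.79, 3.14, 3.14, 3.14, 3.14].

### API

Orientations are given as a unit quaternion [x, y, z, w].
In Python, from bench import arm gives the robot as it stands.
- The arm moves only by the tool send_rows, never from a script. Its arguments are lists of equal length, an entry for each row: "translation": the shift along the tool's x, y, z in mm, a list of three; "dr": the turn, a rotation vector about the tool's x, y, z in degrees, a list of three; "grip": the finger opening in mm, from 0 to 85.4. In form: {"translation": [[dx, dy, dz], ...], "dr": [[ax, ay, az], ...], "grip": [grip, ...]}. A call has exactly 5 rows; each row shifts and turns the commanded pose from where the row before left it, along the tool's axes as they then stand; what a row does not reach is not made up. A row lasts 1/8 s, in which the tool goes at most 62.5 mm and 10.7 degrees, less where a joint would pass 70% of its speed; a pose out of reach is approached as far as the arm can. A call with a gripper value outside its range is refused whole. The fingers move at their own pace and stop on an object; the grip force is fixed at half the most. Time passes only in rows, so rows that do not move let the fingers close, or fill a call up. It gives the time, the measured TCP pose, the force and the opening at its end, in the units of the state.
- arm.read_state(): the state, without advancing time (a new reading comes with each control period).
- arm.get_image(name): name is "scene" or "top" or "wrist"; returns the picture (420x560x3 uint8, red, green, blue); there is no depth.
- arm.camera_info(name): a dict with "fx", "fy", "cx", "cy" (pixels), "D" ([k1, k2, p1, p2, k3] as OpenCV has them; the pictures are not rectified), "cam_to_world" (4x4, takes a point from camera to world coordinates). Camera axes: x right, y down, z forward; pixel columns grow to the right and rows downward; lengths in mm; the calibration is good to about 2 mm. A picture is of the moment at which its call begins: read the wrist's pose just before it. camera_info takes no time and is no camera call; for the wrist camera it gives the pose at the moment of the call.
- arm.job_done(): hands the job in, once; it reports no verdict.
Trained networks look in the newest picture that a camera, given by its name, has taken for a name from the list of things; names that differ only in an ending like _2 or _b are one class to them, and where a whole thing is asked for, a point or a joint stands for the part that bears it (a point fixed in the world has none). Each returns a list of dicts, best first, with "confidence" (0 to 1); they miss things now and then, are a little off and sometimes report something else, mostly with a low value. They report only what shows in the picture. A call takes as long as a camera call.
- arm.search_frame(thing, camera): "xyz" ([x, y, z] in mm, in world coordinates, good to about 4 mm: the middle of the surface that is visible of it).
- arm.place_of(thing, camera): "xyz" ([x, y, z] in mm, in world coordinates, good to about 4 mm: a listed point, or the origin of a listed thing).
The state is a dict: "clock": time; "joints": joint angles; "joint_vel": joint speeds; "joint_efforts": joint torques, N m; "position": TCP position; "ee_rot": TCP orientation; "contact_force": force on the tool from outside, world axes, zero at the start; "wrist_torque": the same for the moment, N m; "gripper_width": finger opening in mm.
Only numpy, scipy, OpenCV 4.12 (cv2) and the standard library are available. Lean on these libraries where they do the work, as an engineer would, in place of code of your own. Each camera call takes 0.05 s, during which the arm holds its last target.

### The job

Take the tall steel brush-washing pot from the bench and seat it fully home, on the floor of the tilted collar of the plywood caddy, then let go. It is a snug fit: twist it down, because the collar rides on a soft spring and must never be forced down near its stop by hard pushing. Leave the tin, the jar of brushes and the palette knife where they are.

Things in the scene. Friction and masses are not known exactly. Their poses are not given: they have to be found in the camera images.
- pot: Round steel pot, 52 mm outside diameter, 105 mm tall, 0.18 to 0.35 kg, upright on the bench. Origin: centre of its underside; z axis: up along the pot. The bottom 18 mm tapers to 46 mm diameter, with a 1.5 mm chamfer below. No handle: grip it across the outside near the rim. Above a strainer plate 52 mm over the underside it is open, with a 3 mm wall.
- caddy: Plywood stand, fixed to the bench, base 150 x 130 x 14 mm, cheeks 72 mm high, carrying a dark steel tube 84 mm across, tilted 30 degrees. Origin: centre of the base's underside; x axis: level, away from the side to which the collar's mouth leans; z axis up.
- mouth (a point): Centre of the open mouth of the collar, a steel sleeve (80 mm outside diameter at its rim, 60 mm inside, 42 mm deep) that slides in the tube and carries this point, about 110 mm above the bench. z axis: out of the mouth along the collar's axis, which leans 30 degrees from vertical towards the caddy's -x side.
- shoes (a point): On the collar's axis, 13 mm below the mouth, mid-height of four sprung rubber shoes, 4 to 22 mm below the mouth, standing in to 49 mm diameter. Once gripped (over 22 mm deep) the pot drags with 35 to 65 N against its wall's motion: pushed straight it sticks; turned either way or to and fro (up to 1.6 N m), a push of 10 to 16 N sinks it by up to a third of its wall's travel.
- seat (a point): Centre of the collar's floor, 42 mm below the mouth along the collar's axis; z axis as for the mouth. The pot's underside rests here when home, the pot then stands 63 mm out of the mouth.
- collar (a joint): How far (m) the collar is pushed down its axis into the tube: 0 at rest, springs back by itself; it starts to give at about 2 N and takes a further 2 N per mm, stop at 0.014. Pushing it down by more than 0.011 (about 24 N) counts as forcing it.
- tin: Closed paint tin, 66 mm diameter, 60 mm tall, origin centre of underside. Leave alone.
- brush_jar: White jar, 68 mm across and 100 mm tall, with brushes standing up to about 240 mm. Origin centre of underside. Leave alone.
- palette_knife: Palette knife, 200 mm long, lying flat on the bench. Leave alone.

How it is judged (in metres and radians):
On the way:
1. the pot's foot has entered the collar's mouth in line with it (z of pot in the frame of seat below 0.036 m and distance between pot and seat below 0.04 m and angle between the z axis of pot and the z axis of seat, either way round below 0.2 rad), for 0.1 s.
At the end, for the whole second after the job is handed in: The pot is at rest in the collar, its underside within 3 mm of the collar's floor (and its centre within 6 mm), in line with the collar to 4 degrees, open end up, and the collar has sprung back up to within 4 mm of its rest (z of pot in the frame of seat below 0.003 m and distance between pot and seat below 0.006 m and angle between the z axis of pot and the z axis of seat, either way round below 0.07 rad and angle between pot's own z axis and vertical below 0.8 rad and value of joint collar below 0.004 m and linear speed of pot below 0.02 m/s); the robot touches nothing.
It fails at once if the collar is forced down by more than 11 mm (value of joint collar above 0.011 m).
It fails at once if the tin is moved more than 30 mm (distance of tin from where it was at the start of the episode above 0.03 m).
It fails at once if the jar of brushes is moved more than 30 mm or tipped (distance of brush_jar from where it was at the start of the episode above 0.03 m or angle between brush_jar's own z axis and vertical above 0.35 rad).
It fails at once if the palette knife is moved more than 30 mm (distance of palette_knife from where it was at the start of the episode above 0.03 m).
It also fails if it takes over 58 s, if anything falls off the work surface, if the arm or the gripper's body presses on something with over 40 N, if the wrist force passes 120 N, or if a joint passes its speed limit or range.

## Working session

There is one attempt and no reset: what is moved stays moved. The work goes in short steps, Python scripts to look and compute and a tool call to move; the robot and the scene stay as the last step left them, time stands still between calls to the robot, and variables do not carry over. Pictures are saved under pics/ and viewed, and the job is handed in when it is done.

Besides the shell and the picture viewer there is one more tool, called after ">>>" by a JSON object that holds its "api" and its "payload". send_rows: Moves the arm, as the interface text tells. Its arguments: {"type":"object","properties":{"translation":{"type":"array"},"dr":{"type":"array"},"grip":{"type":"array"}},"required":["translation","dr","grip"]}

```bash
mkdir -p pics; ls
python3 - <<'E'
from bench import arm
import cv2,numpy as np
s=arm.read_state(); print(s)
for c in ['scene','top','wrist']:
    im=arm.get_image(c); cv2.imwrite(f'pics/{c}0.png',im[:,:,::-1]); i=arm.camera_info(c); print(c,i['fx'],np.round(i['cam_to_world'],3).tolist())
for t in ['pot','caddy','mouth','seat','tin','brush_jar','palette_knife']:
    for c in ['scene','top']:
        print(t,c,[(np.round(d['xyz'],1).tolist(),round(d['confidence'],2)) for d in arm.place_of(t,c)][:3])
print(arm.read_state()['clock'])
E
```

```text
pics
{'clock': 0.0, 'joints': array([ 1.58459354e+00,  3.85533520e-01,  6.60376946e-03, -4.93079378e-04,
       -1.19400971e+00, -2.58564819e-01]), 'joint_vel': array([-1.23695519e-04,  2.60340002e-04,  3.59391554e-04, -2.42522443e-05,
       -1.74752398e-03, -3.23792711e-04]), 'joint_efforts': array([-6.47007892e-05, -3.92288375e+01,  1.88399649e+01,  4.18636143e+00,
       -4.68625833e-03, -2.36393305e-06]), 'position': array([151.31995617, 605.78885595, 230.22774628]), 'ee_rot': array([ 9.92508741e-01, -1.22168726e-01, -8.15504140e-05,  1.09275262e-03]), 'contact_force': array([ 0.14783275, -0.20864029, -0.33050738]), 'wrist_torque': array([-0.04435689,  0.02920616, -0.05456919]), 'gripper_width': 84.97811392892156}
scene 418.08046875010797 [[-0.147, 0.567, -0.81, 1193.252], [0.989, 0.069, -0.131, 86.132], [-0.018, -0.821, -0.571, 515.186], [0.0, 0.0, 0.0, 1.0]]
top 397.84921122984906 [[-0.017, -0.983, 0.182, 446.264], [-1.0, 0.02, 0.016, -2.228], [-0.019, -0.182, -0.983, 868.786], [0.0, 0.0, 0.0, 1.0]]
wrist 296.4973368597266 [[-0.242, -0.936, -0.254, 215.322], [-0.97, 0.234, 0.062, 591.142], [0.002, 0.262, -0.965, 373.293], [0.0, 0.0, 0.0, 1.0]]
pot scene [([597.5, -191.1, 0.3], 0.96)]
pot top [([598.5, -192.3, -2.5], 0.88), ([795.2, -25.2, -5.3], 0.44)]
caddy scene [([556.2, 217.7, 1.6], 0.72)]
caddy top [([560.6, 212.8, 1.7], 0.92), ([796.4, -25.2, -4.3], 0.41)]
mouth scene [([549.1, 216.3, 107.1], 0.74)]
mouth top [([546.6, 213.7, 111.6], 0.87), ([685.7, 11.7, 0.1], 0.55)]
seat scene [([569.3, 211.0, 71.7], 0.62)]
seat top []
tin scene []
tin top [([683.0, 11.3, 0.6], 0.83)]
brush_jar scene [([804.7, -25.0, 1.3], 0.7)]
brush_jar top [([796.3, -27.1, -3.1], 0.93)]
palette_knife scene [([384.0, 6.5, -2.0], 0.75)]
palette_knife top [([388.3, 9.4, 1.2], 0.58), ([599.3, -192.5, -1.2], 0.26)]
0.85
```

View pics/scene0.png

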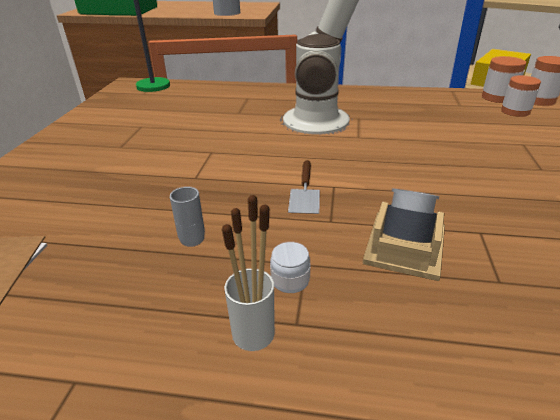

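View pics/top0.png

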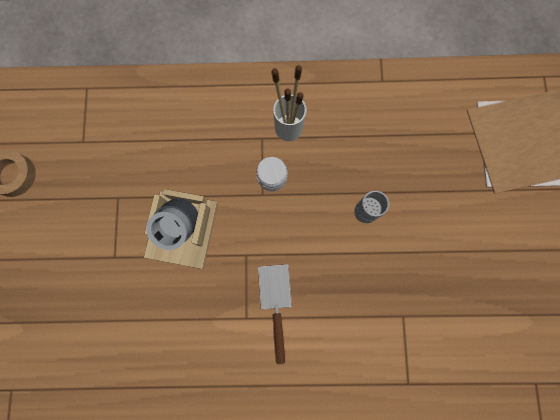

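View pics/wrist0.png

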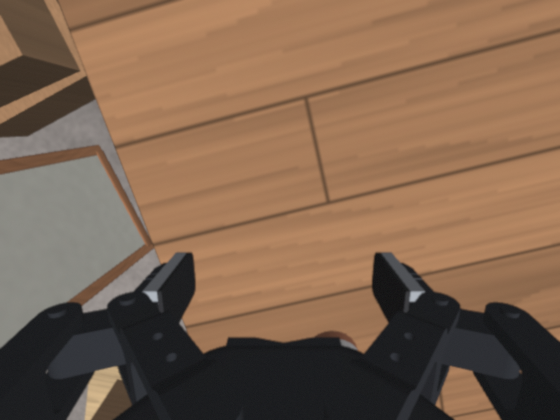

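The overview shows the pot at top px (371,207), the caddy at (180,230) with its mouth leaning toward the robot and slightly +y, the tin at (271,173), the jar at (289,118) and the knife at (277,310). Next I'll zoom in on the caddy.

Run:
```python
import cv2
a=cv2.imread('pics/top0.png')[170:290,110:250]; cv2.imwrite('pics/topz.png',cv2.resize(a,None,fx=5,fy=5,interpolation=cv2.INTER_CUBIC))
a=cv2.imread('pics/scene0.png')[175:280,350:460]; cv2.imwrite('pics/scenez.png',cv2.resize(a,None,fx=5.5,fy=5.5,interpolation=cv2.INTER_CUBIC))
```

```text
(no output)
```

View pics/topz.png

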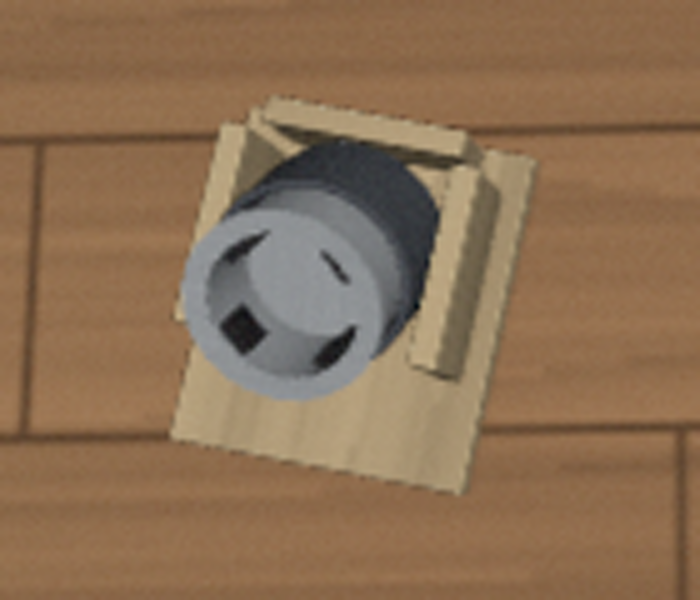

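View pics/scenez.png

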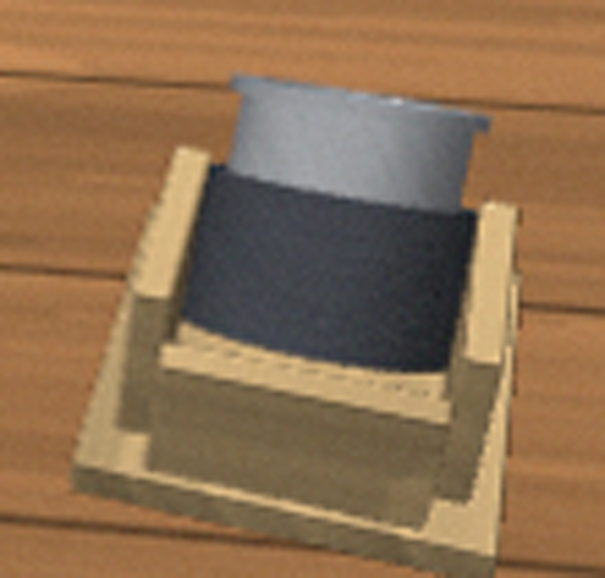

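```bash
cat > h.py <<'E'
import numpy as np,cv2
from bench import arm
from scipy.spatial.transform import Rotation as R
def proj(P,i):
    T=np.linalg.inv(np.array(i['cam_to_world'])); P=np.atleast_2d(P)
    K=np.array([[i['fx'],0,i['cx']],[0,i['fy'],i['cy']],[0,0,1.]])
    Pc=(P@T[:3,:3].T+T[:3,3])
    return cv2.projectPoints(Pc,np.zeros(3),np.zeros(3),K,np.array(i['D'],float))[0][:,0]
def ray(px,i):
    K=np.array([[i['fx'],0,i['cx']],[0,i['fy'],i['cy']],[0,0,1.]])
    u=cv2.undistortPoints(np.array([[px]],float),K,np.array(i['D'],float))[0,0]
    T=np.array(i['cam_to_world']); return T[:3,3],T[:3,:3]@np.array([u[0],u[1],1])
def onz(px,i,z):
    o,d=ray(px,i); return o+d*(z-o[2])/d[2]
E
python3 - <<'E'
from h import *
from scipy.optimize import least_squares
it=arm.camera_info('top'); isc=arm.camera_info('scene')
z5=lambda p:((p[0]+.5)/5-.5+110,(p[1]+.5)/5-.5+170)
zs=lambda p:((p[0]+.5)/5.5-.5+350,(p[1]+.5)/5.5-.5+175)
B={(-75,-65):(463,495),(-75,65):(172,440),(75,-65):(537,157)}
for k,v in B.items(): print(k,onz(z5(v),it,14).round(1))
S={(75,-65):(78,463),(75,65):(496,553)}
for k,v in S.items(): print('s',k,onz(zs(v),isc,14).round(1))
rim=[(183,300),(290,401),(285,206),(387,300),(210,240),(215,365),(360,362),(350,232)]
zc=[(232,78),(490,122)]
def res(p):
    x,y,a,mx,mz=p; c,s=np.cos(a),np.sin(a); Rz=np.array([[c,-s,0],[s,c,0],[0,0,1]])
    o=np.array([x,y,0])
    r=[]
    for k,v in B.items(): r+=list(proj(o+Rz@[*k,14],it)[0]-z5(v))
    for k,v in S.items(): r+=list(proj(o+Rz@[*k,14],isc)[0]-zs(v))
    t=np.linspace(0,2*np.pi,361); ex=Rz@[np.sqrt(.75),0,.5]; ey=Rz@[0,1,0]
    C=o+Rz@[mx,0,mz]+40*(np.cos(t)[:,None]*ex+np.sin(t)[:,None]*ey)
    q=proj(C,it)
    for v in rim: 
        d=np.linalg.norm(q-z5(v),axis=1); j=d.argmin(); cen=q.mean(0); r.append(np.linalg.norm(np.array(z5(v))-cen)-np.linalg.norm(q[j]-cen))
    q=proj(C,isc); r+=[q[:,0].min()-zs(zc[0])[0], q[:,0].max()-zs(zc[1])[0], q[:,1].min()-zs((0,74))[1]]
    return np.array(r)
f=least_squares(res,[558,215,-.24,-10,110],x_scale=[1,1,.01,1,1]); print(f.x.round(3),f.fun.round(1))
x,y,a,mx,mz=f.x; print('mouth',x+mx*np.cos(a),y+mx*np.sin(a),mz)
# pot rim in top
E
```

```text
(-75, -65) [479.4 164.1  14. ]
(-75, 65) [505.1 289.6  14. ]
(75, -65) [626.  133.8  14. ]
s (75, -65) [628.2 137.4  14. ]
s (75, 65) [652.6 262.   14. ]
[ 5.65948e+02  2.13210e+02 -1.92000e-01 -1.61560e+01  1.09703e+02] [ 0.2 -0.3 -0.8  0.2 -0.6 -0.5 -1.3 -0.5  0.4 -0.2 -0.1  0.6  0.2  0.8
 -1.9  0.2 -1.6  1.  -1.  -0.6  0.3]
mouth 550.0880409786 216.2857839983749 109.70308572469946
```

```bash
cat >> h.py <<'E'
def plan(tp,tR,n):
    """n rows from the measured pose to target TCP pos tp, target Rotation tR"""
    s=arm.read_state(); p=np.array(s['position']); r=R.from_quat(s['ee_rot'])
    rv=(r.inv()*tR).as_rotvec(); dp=(np.array(tp)-p)/n
    out=[]
    for k in range(n):
        out.append((r*R.from_rotvec(rv*k/n)).inv().apply(dp).round(1).tolist())
    print('per row turn deg',np.degrees(rv/n).round(2).tolist(),'step',np.linalg.norm(dp).round(1))
    for o in out: print(o)
def down(ang): # tool down, tool y at world angle ang
    y=np.array([np.cos(ang),np.sin(ang),0]); z=np.array([0,0,-1.]); return R.from_matrix(np.stack([np.cross(y,z),y,z],1))
E
python3 -c "
from h import *
plan([598,-192,190],down(np.pi-.05),15)"
```

```text
per row turn deg [-0.0, 0.0, 5.26] step 61.0
[41.8, 44.4, 2.8]
[45.7, 40.4, 2.8]
[49.2, 36.1, 2.8]
[52.3, 31.4, 2.8]
[54.9, 26.5, 2.8]
[57.1, 21.3, 2.8]
[58.8, 16.0, 2.8]
[60.1, 10.6, 2.8]
[60.8, 5.0, 2.8]
[61.0, -0.6, 2.8]
[60.7, -6.2, 2.8]
[59.9, -11.7, 2.8]
[58.5, -17.1, 2.8]
[56.7, -22.4, 2.8]
[54.4, -27.5, 2.8]
```

>>> {"api": "send_rows", "payload": {"translation": [[42,44,1],[46,40,1],[49,36,1],[52,31,1],[55,26,1]], "dr": [[0,0,5.3],[0,0,5.3],[0,0,5.3],[0,0,5.3],[0,0,5.3]], "grip": [85,85,85,85,85]}}

```text
clock: 1.48
position: [301.4, 339.9, 226.7]
ee_rot: [0.938, -0.347, 0.0, -0.001]
contact_force: [0.3, 0.7, 0.0]
gripper_width: 84.8
```

```bash
python3 -c "
from h import *
s=arm.read_state();print(s['joints'],s['position'],R.from_quat(s['ee_rot']).as_matrix()[:,1])
plan([598,-192,190],down(np.pi-.05),10)"
```

```text
[ 1.20495186e+00  9.36961769e-02 -3.96803335e-01  2.88620462e-04
 -1.07924494e+00 -3.43888452e-01] [301.42544396 339.91905923 226.66717321] [-0.65152764 -0.75862414 -0.00107611]
per row turn deg [-0.01, 0.0, 5.22] step 61.0
[57.2, 21.0, 3.6]
[58.8, 15.7, 3.6]
[60.0, 10.3, 3.6]
[60.7, 4.8, 3.7]
[60.9, -0.7, 3.7]
[60.6, -6.3, 3.7]
[59.8, -11.7, 3.7]
[58.4, -17.1, 3.7]
[56.6, -22.4, 3.7]
[54.4, -27.4, 3.7]
```

>>> {"api": "send_rows", "payload": {"translation": [[57,21,3],[59,16,3],[60,10,3],[60,5,3],[60,-1,3]], "dr": [[0,0,5.2],[0,0,5.2],[0,0,5.2],[0,0,5.2],[0,0,5.2]], "grip": [85,85,85,85,85]}}

```text
clock: 2.1
position: [450.1, 75.8, 211.8]
ee_rot: [0.835, -0.55, 0.0, -0.001]
contact_force: [1.8, 0.3, -0.5]
gripper_width: 85.2
```

>>> {"api": "send_rows", "payload": {"translation": [[58,-6,3],[57,-12,3],[56,-17,3],[54,-22,3],[48,-26,3]], "dr": [[0,0,5.2],[0,0,5.2],[0,0,5.2],[0,0,5.2],[0,0,5.2]], "grip": [85,85,85,85,85]}}

```text
clock: 2.72
position: [594.6, -173.6, 196.3]
ee_rot: [-0.69, 0.724, -0.0, 0.0]
contact_force: [1.2, 1.7, -0.4]
gripper_width: 85.2
```

```bash
python3 -c "
from h import *
s=arm.read_state();print(s['joints'],s['position'],R.from_quat(s['ee_rot']).as_matrix()[:,1])
im=arm.get_image('wrist');cv2.imwrite('pics/w1.png',im[:,:,::-1])
print(arm.place_of('pot','wrist'))
i=arm.camera_info('wrist')
t=np.linspace(0,2*np.pi,60)
for z in (105,):
  q=proj(np.c_[598+26*np.cos(t),-192+26*np.sin(t),0*t+z],i); print(q.min(0),q.max(0))
plan([598,-192,190],down(np.pi-.05),5)"
```

```text
[-2.30241893e-02  4.00331413e-01 -5.86429222e-02  1.29107657e-04
 -1.11141328e+00 -2.45827597e-02] [ 594.59412365 -173.56929111  196.28338696] [-9.98869641e-01  4.75317851e-02 -4.11429650e-04]
[{'xyz': [595.4, -193.2, -3.9], 'confidence': 0.85}]
[245.72720081 157.36046474] [310.69823129 221.056464  ]
per row turn deg [0.01, -0.01, -0.0] step 3.4
[3.2, -0.7, 0.9]
[3.2, -0.7, 0.9]
[3.2, -0.7, 0.9]
[3.2, -0.7, 0.9]
[3.2, -0.7, 0.9]
```

View pics/w1.png

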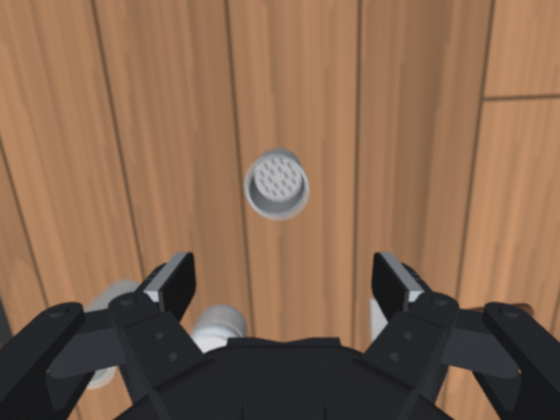

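>>> {"api": "send_rows", "payload": {"translation": [[6,-1,0],[6,-1,10],[5,-1,25],[2,-1,25],[0,0,25]], "dr": [[0,0,0],[0,0,0],[0,0,0],[0,0,0],[0,0,0]], "grip": [85,85,85,85,85]}}

```text
clock: 3.45
position: [596.4, -189.9, 110.6]
ee_rot: [-0.692, 0.722, -0.0, 0.0]
contact_force: [0.0, -0.7, -0.1]
gripper_width: 85.2
```

```bash
python3 -c "
from h import *
s=arm.read_state();print(s['position'],R.from_quat(s['ee_rot']).as_matrix()[:,1])
plan([599,-192,66],down(np.pi-.05),5)"
```

```text
[ 596.42061766 -189.87857322  110.61165414] [-9.99094468e-01  4.25464318e-02 -2.12717761e-04]
per row turn deg [-0.0, 0.0, 0.09] step 8.9
[0.4, -0.5, 8.9]
[0.4, -0.5, 8.9]
[0.4, -0.5, 8.9]
[0.4, -0.5, 8.9]
[0.4, -0.5, 8.9]
```

>>> {"api": "send_rows", "payload": {"translation": [[1,-1,18],[1,-1,15],[0,0,9],[0,0,0],[0,0,0]], "dr": [[0,0,0],[0,0,0],[0,0,0],[0,0,0],[0,0,0]], "grip": [85,85,85,85,85]}}

```text
clock: 4.08
position: [599.3, -192.9, 70.1]
ee_rot: [-0.691, 0.722, -0.001, 0.0]
contact_force: [-0.1, 1.2, 0.3]
gripper_width: 84.8
```

>>> {"api": "send_rows", "payload": {"translation": [[0,0,0],[0,0,0],[0,0,0],[0,0,0],[0,0,0]], "dr": [[0,0,0],[0,0,0],[0,0,0],[0,0,0],[0,0,0]], "grip": [48,40,40,40,40]}}

```text
clock: 4.7
position: [599.1, -193.0, 70.2]
ee_rot: [-0.691, 0.722, -0.001, 0.0]
contact_force: [-2.1, -0.4, 4.4]
gripper_width: 49.7
```

```bash
python3 -c "
from h import *
s=arm.read_state();print(s['clock'],s['position'],s['gripper_width'],s['contact_force'],s['wrist_torque'],R.from_quat(s['ee_rot']).as_matrix()[:,1:])
im=arm.get_image('wrist');cv2.imwrite('pics/w2.png',im[:,:,::-1])
"
```

```text
4.7 [ 599.14972095 -192.96464423   70.21798134] 49.71037201264664 [-2.06519295 -0.44037284  4.41253316] [0.01471173 0.39366449 0.00859606] [[-9.99040896e-01  1.09692394e-03]
 [ 4.37726424e-02 -4.48527638e-04]
 [-1.11550590e-03 -9.99999298e-01]]
```

View pics/w2.png

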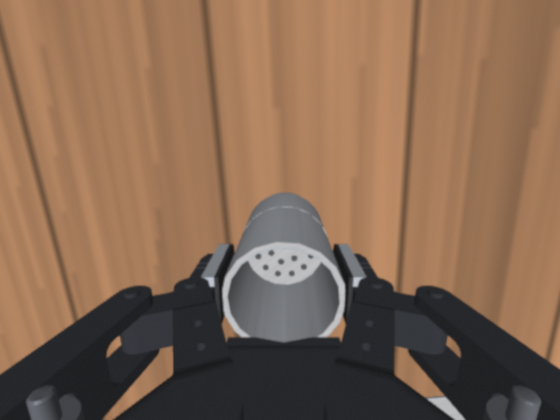

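>>> {"api": "send_rows", "payload": {"translation": [[0,0,-10],[0,0,-25],[0,0,-40],[0,0,-50],[0,0,-45]], "dr": [[0,0,0],[0,0,0],[0,0,0],[0,0,0],[0,0,0]], "grip": [40,40,40,40,40]}}

```text
clock: 5.38
position: [598.4, -192.6, 240.6]
ee_rot: [-0.691, 0.723, 0.0, 0.0]
contact_force: [0.3, 0.9, -0.8]
gripper_width: 50.0
```

```bash
cat >> h.py <<'E'
YAW=-0.192
MOUTH=np.array([550,216.3,109.7])
AX=np.array([-.5*np.cos(YAW),-.5*np.sin(YAW),np.sqrt(.75)])
H=70.2
def tilted(phi):
    d=down(phi); z=-AX; ax=np.cross([0,0,-1],z); ax=ax/np.linalg.norm(ax)
    return R.from_rotvec(ax*np.radians(30))*d
E
python3 -c "
from h import *
s=arm.read_state();print(s['position'],s['gripper_width'],s['contact_force'],s['wrist_torque'])
print(MOUTH+AX*(H+35), tilted(np.pi+.3).as_matrix())
plan(MOUTH+AX*(H+35),tilted(np.pi+.3),10)"
```

```text
[ 598.44726142 -192.55438503  240.58306867] 49.963102937156776 [ 0.33098687  0.89695655 -0.78559709] [-0.01545845 -0.06636257  0.0061174 ]
[498.36654848 226.33726478 200.80587248] [[ 0.23339495 -0.83942248  0.49081228]
 [-0.94325967 -0.31805326 -0.09541126]
 [ 0.23619481 -0.44069492 -0.8660254 ]]
per row turn deg [2.86, 0.95, -1.93] step 43.3
[-41.4, 11.8, 4.0]
[-41.8, 10.6, 2.8]
[-42.2, 9.3, 1.6]
[-42.5, 7.9, 0.4]
[-42.8, 6.5, -0.6]
[-42.9, 5.0, -1.6]
[-43.0, 3.4, -2.6]
[-43.1, 1.8, -3.4]
[-43.0, 0.2, -4.2]
[-43.0, -1.5, -4.9]
```

```bash
python3 -c "
from h import *
plan(MOUTH+AX*(H+60),tilted(np.pi+.3),10)"
```

```text
per row turn deg [2.86, 0.95, -1.93] step 43.6
[-41.6, 13.1, 1.8]
[-42.0, 11.7, 0.5]
[-42.4, 10.3, -0.7]
[-42.7, 8.8, -1.9]
[-42.9, 7.2, -3.0]
[-43.1, 5.6, -4.1]
[-43.2, 3.9, -5.0]
[-43.2, 2.2, -5.9]
[-43.1, 0.5, -6.7]
[-43.0, -1.3, -7.4]
```

>>> {"api": "send_rows", "payload": {"translation": [[-42,13,2],[-42,12,0],[-42,10,-1],[-43,9,-2],[-43,7,-3]], "dr": [[2.86,0.95,-1.93],[2.86,0.95,-1.93],[2.86,0.95,-1.93],[2.86,0.95,-1.93],[2.86,0.95,-1.93]], "grip": [40,40,40,40,40]}}

```text
clock: 6.0
position: [541.7, 19.5, 230.6]
ee_rot: [0.744, -0.655, 0.119, -0.056]
contact_force: [1.5, 0.3, -1.2]
gripper_width: 50.0
```

>>> {"api": "send_rows", "payload": {"translation": [[-43,6,-4],[-43,4,-5],[-43,2,-6],[-42,0,-7],[-40,-1,-7]], "dr": [[2.86,0.95,-1.93],[2.86,0.95,-1.93],[2.86,0.95,-1.93],[2.86,0.95,-1.93],[2.86,0.95,-1.93]], "grip": [40,40,40,40,40]}}

```text
clock: 6.62
position: [486.2, 225.7, 222.4]
ee_rot: [0.778, -0.572, 0.234, -0.111]
contact_force: [1.9, -0.8, -1.5]
gripper_width: 50.1
```

```bash
python3 -c "
from h import *
for c in ('wrist','scene','top'):
  im=arm.get_image(c);cv2.imwrite('pics/%s3.png'%c,im[:,:,::-1])
s=arm.read_state();print(s['joints'],s['clock'],s['position'],s['gripper_width'],s['contact_force'],s['wrist_torque'])
for c in ('wrist','scene','top'):
  for t in ('mouth','pot','seat'): print(c,t,[(np.round(d['xyz'],1).tolist(),round(d['confidence'],2)) for d in arm.place_of(t,c)][:2])
s=arm.read_state();p=s['position'];Z=R.from_quat(s['ee_rot']).as_matrix()[:,2];print('pot by kin',p+Z*H, -Z, AX)
plan(MOUTH+AX*(H+60),tilted(np.pi+.3),5)"
```

```text
[ 0.88931845  0.0827288  -0.78582437  0.85776305 -0.62179077 -1.27818521] 6.775 [486.12384099 225.18273011 221.6450546 ] 49.93712346803362 [ 0.19937278 -0.43958612 -0.8437703 ] [ 0.16987355  1.25084073 -0.05303908]
wrist mouth [([550.3, 218.6, 110.9], 0.56)]
wrist pot [([515.9, 219.0, 160.6], 0.7)]
wrist seat [([570.9, 211.6, 76.2], 0.56)]
scene mouth [([552.0, 218.9, 106.2], 0.69)]
scene pot [([517.4, 223.9, 160.2], 0.89)]
scene seat [([571.1, 213.1, 73.4], 0.78), ([387.8, 5.3, 0.6], 0.72)]
top mouth [([547.2, 214.1, 108.9], 0.84)]
top pot [([521.5, 221.5, 157.4], 0.95)]
top seat [([569.3, 208.7, 72.2], 0.78)]
pot by kin [521.94163894 217.29601939 161.8977973 ] [-0.49059012  0.09584126  0.8661038 ] [-0.49081228  0.09541126  0.8660254 ]
per row turn deg [0.0, -0.0, -0.0] step 1.0
[-1.0, -0.0, -0.2]
[-1.0, -0.0, -0.2]
[-1.0, -0.0, -0.2]
[-1.0, -0.0, -0.2]
[-1.0, -0.0, -0.2]
```

View pics/wrist3.png

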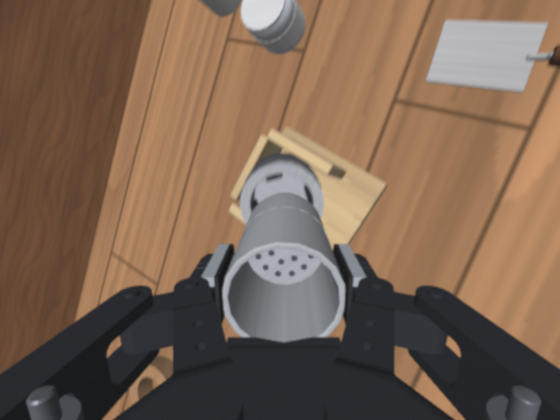

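View pics/scene3.png

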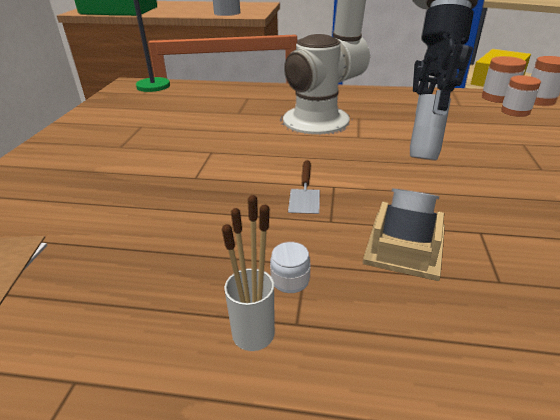

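View pics/top3.png

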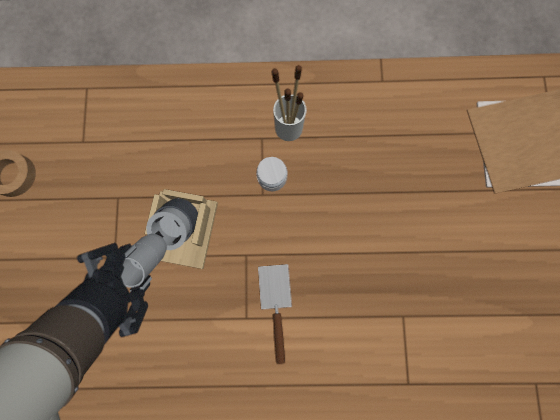

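```bash
python3 -c "
from h import *
plan(MOUTH+AX*(H+15),tilted(np.pi+.3),4)"
```

```text
per row turn deg [0.01, -0.0, -0.0] step 11.1
[-1.2, -0.1, 11.0]
[-1.2, -0.1, 11.0]
[-1.2, -0.1, 11.0]
[-1.2, -0.1, 11.0]
```

>>> {"api": "send_rows", "payload": {"translation": [[-2,0,12],[-2,0,12],[-1,0,12],[0,0,8],[0,0,0]], "dr": [[0,0,0],[0,0,0],[0,0,0],[0,0,0],[0,0,0]], "grip": [40,40,40,40,40]}}

```text
clock: 7.85
position: [507.8, 224.2, 182.7]
ee_rot: [0.777, -0.573, 0.234, -0.11]
contact_force: [-0.1, -0.5, -1.2]
gripper_width: 50.4
```

```bash
cat >> h.py <<'E'
def st():
    s=arm.read_state();p=np.array(s['position']);M=R.from_quat(s['ee_rot']).as_matrix()
    U=p+M[:,2]*H
    d=U-MOUTH; ex=np.array([np.sqrt(.75)*np.cos(YAW),np.sqrt(.75)*np.sin(YAW),.5]); ey=np.array([-np.sin(YAW),np.cos(YAW),0])
    F=np.array(s['contact_force']); 
    print('t',round(s['clock'],2),'U rel mouth ex,ey,ax',(d@ex).round(2),(d@ey).round(2),(d@AX).round(2),'tilt err deg',np.degrees(np.arccos(-M[:,2]@AX)).round(2),'F ex,ey,ax',(F@ex).round(1),(F@ey).round(1),(F@AX).round(1),'tq tool',(M.T@s['wrist_torque']).round(2),'w',round(s['gripper_width'],1),'j6',round(s['joints'][5],2))
    return U,M
E
python3 -c "
from h import *
U,M=st(); print(U)
for c,(x0,y0,w,h) in dict(top=(110,180,120,100),scene=(360,120,110,100),wrist=(190,130,180,150)).items():
  im=arm.get_image(c)[:,:,::-1]; i=arm.camera_info(c)
  a=cv2.resize(im[y0:y0+h,x0:x0+w],None,fx=5,fy=5,interpolation=cv2.INTER_CUBIC).copy()
  t=np.linspace(0,2*np.pi,73); e1,e2=M[:,0],M[:,1]
  ex=np.array([np.sqrt(.75)*np.cos(YAW),np.sqrt(.75)*np.sin(YAW),.5]); ey=np.array([-np.sin(YAW),np.cos(YAW),0])
  def dr(C,r,u,v,col):
    q=proj(C+r*(np.cos(t)[:,None]*u+np.sin(t)[:,None]*v),i)
    q=((q-[x0,y0]+.5)*5-.5)
    cv2.polylines(a,[np.round(q).astype(int).reshape(-1,1,2)],True,col,1)
  dr(MOUTH,40,ex,ey,(0,255,0)); dr(MOUTH,30,ex,ey,(0,255,255)); dr(U,23,e1,e2,(0,0,255)); dr(U+18*-M[:,2],26,e1,e2,(255,0,255)); dr(U-105*M[:,2],26,e1,e2,(255,255,0))
  cv2.imwrite('pics/%s4.png'%c,a)
  for tt in ('mouth','pot'): print(c,tt,[(np.round(d['xyz'],1).tolist(),round(d['confidence'],2)) for d in arm.place_of(tt,c)][:1])
"
```

```text
t 7.85 U rel mouth ex,ey,ax -0.74 -0.41 14.48 tilt err deg 0.12 F ex,ey,ax -0.6 -0.5 -1.0 tq tool [-1.07 -0.56  0.05] w 50.4 j6 -1.41
[542.18869748 217.39712452 121.87144474]
top mouth [([546.7, 211.1, 112.2], 0.83)]
top pot [([543.8, 218.1, 120.1], 0.86)]
scene mouth [([547.9, 218.4, 108.9], 0.82)]
scene pot [([536.3, 220.5, 123.8], 0.62)]
wrist mouth []
wrist pot [([537.2, 217.5, 116.6], 0.95)]
```

View pics/top4.png

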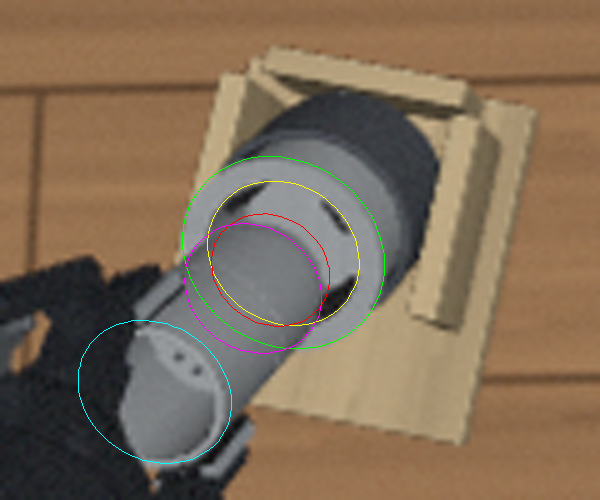

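View pics/scene4.png

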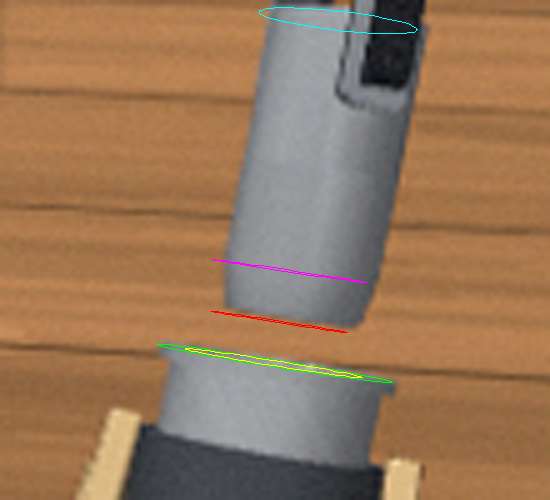

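View pics/wrist4.png

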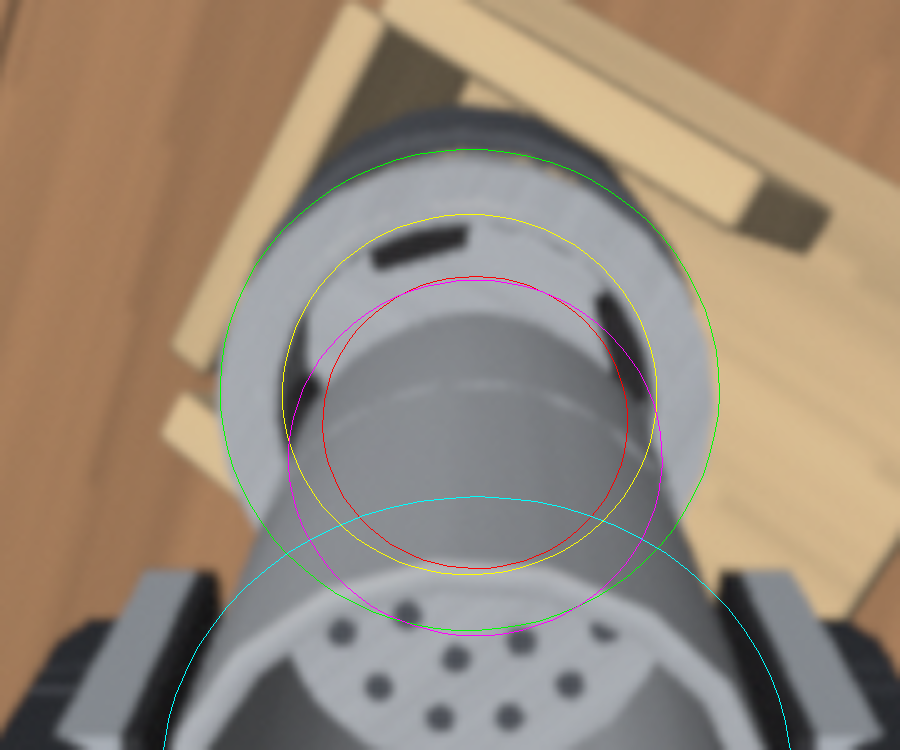

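```bash
python3 -c "
from h import *
U,M=st()
# detect via wrist: print predicted vs offset
i=arm.camera_info('wrist')
im=arm.get_image('wrist')[:,:,::-1]; x0,y0,w,h=190,130,180,240
j=arm.camera_info('top'); jm=arm.get_image('top')[:,:,::-1]
k=arm.camera_info('scene'); km=arm.get_image('scene')[:,:,::-1]
t=np.linspace(0,2*np.pi,73); e1,e2=M[:,0],M[:,1]
def go(im,i,x0,y0,w,h,f,name,off):
  a=cv2.resize(im[y0:y0+h,x0:x0+w],None,fx=f,fy=f,interpolation=cv2.INTER_CUBIC).copy()
  V=U+M@off
  for C,r,col in ((V,23,(0,0,255)),(V-18*M[:,2],26,(255,0,255)),(V-105*M[:,2],26,(255,255,0)),(V-105*M[:,2],23,(255,255,0))):
    q=proj(C+r*(np.cos(t)[:,None]*e1+np.sin(t)[:,None]*e2),i)
    cv2.polylines(a,[np.round((q-[x0,y0]+.5)*f-.5).astype(int).reshape(-1,1,2)],True,col,1)
  cv2.imwrite(name,a)
off=np.array([-5.5,0,0])
go(im,i,190,170,180,190,3,'pics/a_w.png',off)
go(jm,j,110,180,120,100,5,'pics/a_t.png',off)
go(km,k,360,110,110,100,5,'pics/a_s.png',off)
A=[cv2.imread('pics/a_%s.png'%c) for c in 'wts']
A=[cv2.resize(a,(520,int(a.shape[0]*520/a.shape[1]))) for a in A]
for n,a in zip('wts',A): cv2.imwrite('pics/b_%s.png'%n,a)
"
```

```text
t 8.3 U rel mouth ex,ey,ax -0.54 0.68 15.41 tilt err deg 0.02 F ex,ey,ax -1.9 0.5 -1.2 tq tool [-1.1  -0.62  0.01] w 50.0 j6 -1.41
```

View pics/b_w.png

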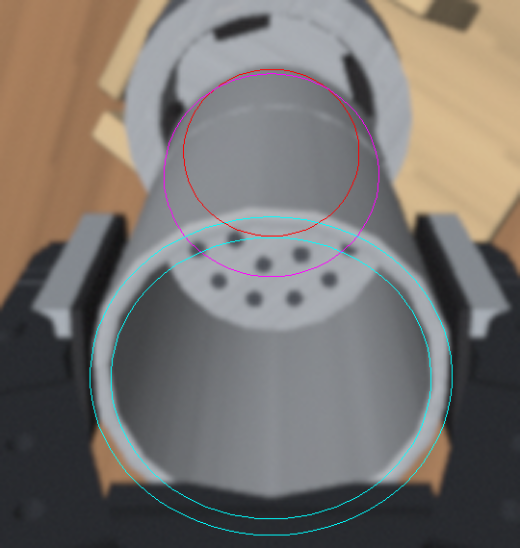

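View pics/b_t.png

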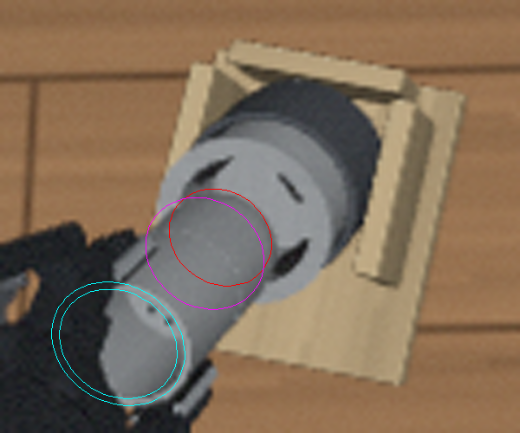

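View pics/b_s.png

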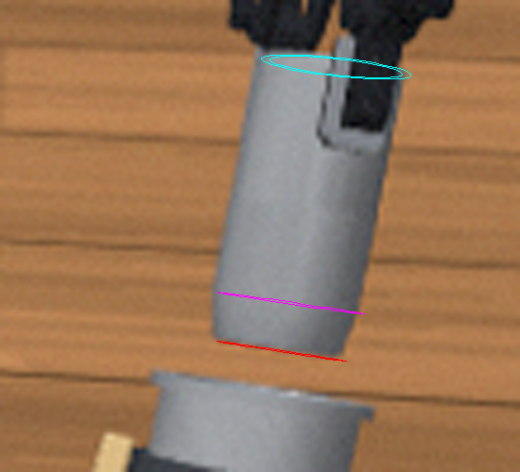

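```bash
python3 -c "
import cv2
from h import *
for c,(x0,y0,w,h,f) in dict(wrist=(200,150,170,150,4.5),top=(125,195,90,85,7),scene=(390,110,60,90,6.5)).items():
  im=arm.get_image(c)[:,:,::-1]; cv2.imwrite('pics/raw5_%s.png'%c,im)
  cv2.imwrite('pics/z5_%s.png'%c,cv2.resize(im[y0:y0+h,x0:x0+w],None,fx=f,fy=f,interpolation=cv2.INTER_CUBIC))
"
```

```text
(no output)
```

View pics/z5_wrist.png

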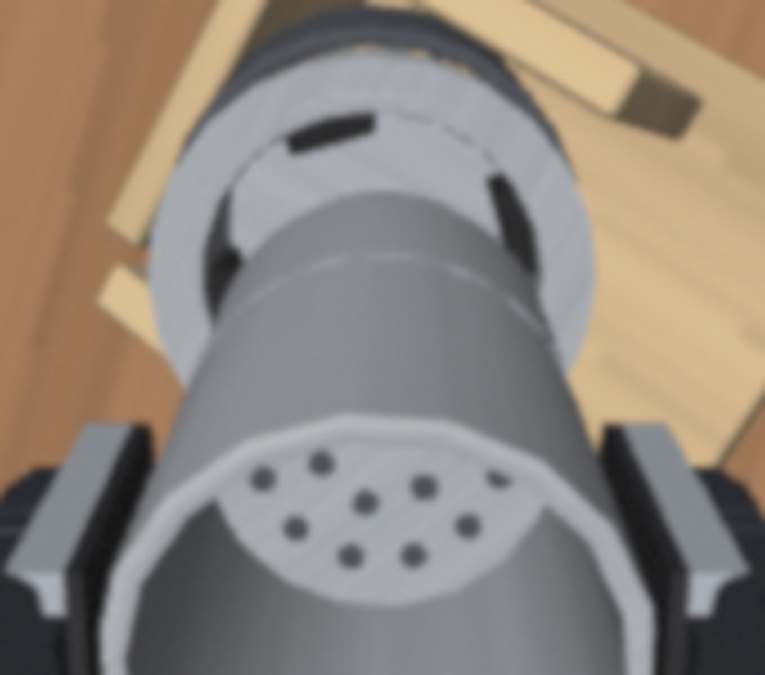

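View pics/z5_top.png

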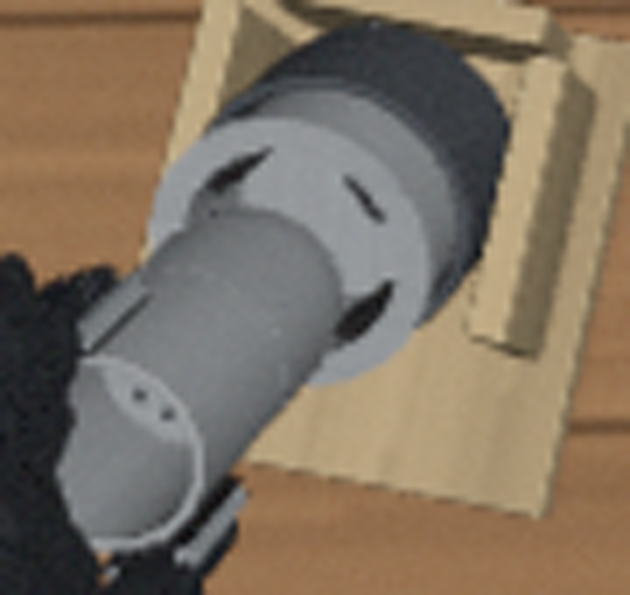

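View pics/z5_scene.png

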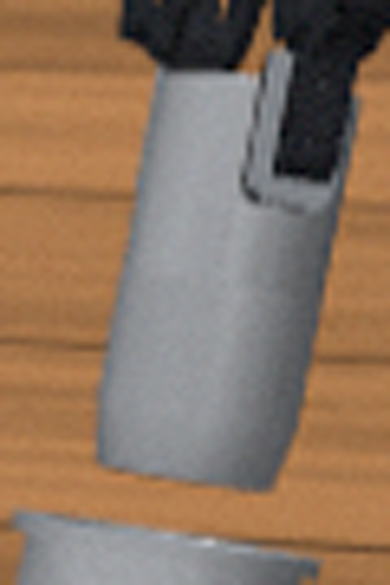

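```bash
cat > fit.py <<'E'
from h import *
from scipy.optimize import least_squares
t=np.linspace(0,2*np.pi,121)[:-1]
PROF=[(0,21.5),(1.5,23),(18,26),(105,26)]
def fit(obs,U,M,infos):
    def model(p):
        Rp=R.from_matrix(M)*R.from_euler('xy',p[3:5]); m=Rp.as_matrix()
        return U+M@p[:3],m
    def circ(o,m,h,r): return o-h*m[:,2]+r*(np.cos(t)[:,None]*m[:,0]+np.sin(t)[:,None]*m[:,1])
    def res(p):
        o,m=model(p); out=[]
        for c,d in obs.items():
            hull=cv2.convexHull(np.vstack([proj(circ(o,m,h,r),infos[c]) for h,r in PROF]).astype(np.float32))
            rim=proj(circ(o,m,105,26),infos[c]).astype(np.float32).reshape(-1,1,2)
            w={'wrist':1,'top':1,'scene':1}[c]
            s={'wrist':.8,'top':1.8,'scene':1.9}[c]
            for q in d.get('hull',[]): out.append(s*cv2.pointPolygonTest(hull,q,True))
            for q in d.get('rim',[]): out.append(s*cv2.pointPolygonTest(rim,q,True))
        return np.array(out)
    f=least_squares(res,np.zeros(5),x_scale=[1,1,1,.02,.02],diff_step=1e-3,loss='soft_l1')
    # finite step
    return f,model(f.x),res
E
python3 - <<'E'
from fit import *
U,M=st()
z=lambda L,f,x0,y0:[((a+.5)/f-.5+x0,(b+.5)/f-.5+y0) for a,b in L]
obs=dict(wrist=dict(rim=z([(375,414),(240,437),(520,448),(102,620),(655,620)],4.5,200,150),hull=z([(385,190),(300,212),(460,212),(215,325),(178,405),(560,360),(588,410)],4.5,200,150)),
top=dict(hull=z([(250,207),(320,245),(342,290),(320,350),(280,405),(240,460),(150,258),(190,223)],7,125,195),rim=z([(205,470),(190,510),(150,545),(150,372)],7,125,195)),
scene=dict(hull=z([(158,90),(145,160),(122,300),(100,420),(98,462),(150,474),(200,484),(270,490),(352,150),(332,260),(303,420),(285,458)],6.5,390,110)))
infos={c:arm.camera_info(c) for c in obs}
for keys in (['wrist','top','scene'],['wrist'],['top','scene'],['scene'],['top']):
    f,(o,m),res=fit({k:obs[k] for k in keys},U,M,infos)
    print(keys,f.x[:3].round(2),np.degrees(f.x[3:]).round(2),'rms',np.sqrt((f.fun**2).mean()).round(2))
    if len(keys)==3: print(f.fun.round(1))
E
```

```text
t 8.6 U rel mouth ex,ey,ax -0.66 0.44 15.14 tilt err deg 0.02 F ex,ey,ax -0.9 -0.4 -1.0 tq tool [-1.15 -0.59 -0.04] w 50.1 j6 -1.41
['wrist', 'top', 'scene'] [0. 0. 0.] [0. 0.] rms 3.45
[ 4.1  4.   3.5  2.9  2.3  2.   0.8  8.1  5.8  7.   1.8  1.4  2.7  4.2
  2.2  2.3  1.2  0.   1.2  1.1  2.3  1.7 -1.   2.8  4.5  4.5  5.4  4.5
  2.4  1.4  0.7 -2.3 -3.3 -3.8 -4.4 -2.9]
['wrist'] [-0.    1.5   0.25] [-0.85  2.1 ] rms 1.84
['top', 'scene'] [0. 0. 0.] [0. 0.] rms 2.97
['scene'] [0. 0. 0.] [0. 0.] rms 3.61
['top'] [0. 0. 0.] [0. 0.] rms 2.16
```

```bash
python3 - <<'E'
s=open('fit.py').read()
s=s.replace("    f=least_squares(res,np.zeros(5),x_scale=[1,1,1,.02,.02],diff_step=1e-3,loss='soft_l1')\n","""    from scipy.optimize import minimize
    sc=np.array([1,1,1,.02,.02]); cost=lambda q:np.sum(np.sqrt(1+res(q*sc)**2)-1)+.0005*np.sum(q**2)
    q=np.zeros(5)
    for _ in range(3): q=minimize(cost,q,method='Nelder-Mead',options=dict(initial_simplex=np.vstack([q,q+2*np.eye(5)]),maxiter=800)).x
    class f: pass
    f.x=q*sc; f.fun=res(f.x)
""")
open('fit.py','w').write(s)
E
cat > r.py <<'E'
from fit import *
U,M=st()
z=lambda L,f,x0,y0:[((a+.5)/f-.5+x0,(b+.5)/f-.5+y0) for a,b in L]
obs=dict(wrist=dict(rim=z([(375,414),(240,437),(520,448),(102,620),(655,620)],4.5,200,150),hull=z([(385,190),(300,212),(460,212),(215,325),(178,405),(560,360),(588,410)],4.5,200,150)),
top=dict(hull=z([(250,207),(320,245),(342,290),(320,350),(280,405),(240,460),(150,258),(190,223)],7,125,195),rim=z([(205,470),(190,510),(150,545),(150,372)],7,125,195)),
scene=dict(hull=z([(158,90),(145,160),(122,300),(100,420),(98,462),(150,474),(200,484),(270,490),(352,150),(332,260),(303,420),(285,458)],6.5,390,110)))
infos={c:arm.camera_info(c) for c in obs}
for keys in (['wrist','top','scene'],['wrist'],['top','scene'],['scene'],['top']):
    f,(o,m),res=fit({k:obs[k] for k in keys},U,M,infos)
    print(keys,f.x[:3].round(2),np.degrees(f.x[3:]).round(2),'rms',np.sqrt((f.fun**2).mean()).round(2))
    if len(keys)>=2: print(o,f.fun.round(1))
E
python3 r.py
```

```text
t 8.6 U rel mouth ex,ey,ax -0.66 0.44 15.14 tilt err deg 0.02 F ex,ey,ax -0.9 -0.4 -1.0 tq tool [-1.15 -0.59 -0.04] w 50.1 j6 -1.41
['wrist', 'top', 'scene'] [-4.05  1.23 -0.89] [-0.65 -0.23] rms 0.8
[539.67400263 221.80522512 121.75709293] [-0.4 -0.8 -0.2 -0.1 -0.7  0.8 -0.8  0.5 -0.8  0.4  0.8  0.7  0.4  0.2
 -1.1  0.5 -0.1 -1.5  1.9  0.5 -1.4 -0.6 -0.6 -0.5  0.8  0.9  1.9  0.9
 -0.   0.6 -0.   0.1  0.3 -0.2 -1.   0.2]
['wrist'] [-3.77  0.88  0.54] [-0.5   0.19] rms 0.51
['top', 'scene'] [-4.73  1.7  -0.8 ] [-0.59 -0.54] rms 0.8
[539.16687025 222.28120749 121.30550425] [-0.2 -0.4 -1.4  0.4  0.2 -1.2  1.6  0.1 -1.1 -0.1 -0.1 -0.8  1.   1.
  1.7  0.6 -0.1  0.7  0.1  0.4  0.1 -0.2 -0.8  0.5]
['scene'] [-8.81  8.68 -0.86] [1.18 0.68] rms 0.47
['top'] [-8.78  4.15  8.91] [-0.18 -0.21] rms 0.54
```

```bash
cat > m.py <<'E'
from h import *
from scipy.optimize import minimize
z=lambda L,f,x0,y0:[((a+.5)/f-.5+x0,(b+.5)/f-.5+y0) for a,b in L]
ex=np.array([np.sqrt(.75)*np.cos(YAW),np.sqrt(.75)*np.sin(YAW),.5]); ey=np.array([-np.sin(YAW),np.cos(YAW),0])
t=np.linspace(0,2*np.pi,121)[:-1]
obs=dict(wrist=(.8,z([(148,262),(596,262),(186,385),(568,375),(380,50),(166,190)],4.5,200,150)),
 top=(1.8,z([(153,220),(165,180),(255,117),(350,140),(405,200),(430,270),(415,325),(350,382)],7,125,195)))
infos={c:arm.camera_info(c) for c in obs}
def res(q,keys):
    C=MOUTH+ex*q[0]+ey*q[1]+AX*q[2]; o=[]
    for k in keys:
        s,L=obs[k]; p=proj(C+40*(np.cos(t)[:,None]*ex+np.sin(t)[:,None]*ey),infos[k]).astype(np.float32).reshape(-1,1,2)
        o+=[s*cv2.pointPolygonTest(p,a,True) for a in L]
    return np.array(o)
for keys in (['wrist'],['top'],['wrist','top']):
    f=minimize(lambda q:np.sum(np.sqrt(1+res(q,keys)**2)-1)+.0005*np.sum(q**2),np.zeros(3),method='Nelder-Mead',options=dict(initial_simplex=np.vstack([np.zeros(3),2*np.eye(3)])))
    print(keys,f.x.round(2),res(f.x,keys).round(1))
E
python3 m.py
```

```text
['wrist'] [-0.17  1.11 -0.65] [-0.2  0.2 -0.  -0.1 -0.2  0.4]
['top'] [-5.    2.94 -7.54] [ 0.5  0.3 -0.9 -0.3  1.1 -0.1  0.3 -0.6]
['wrist', 'top'] [-0.36  0.34  1.48] [-0.4  1.1 -0.1  0.7  0.2  0.2  1.4  1.3 -0.1  0.3  1.4  0.   0.3 -0.6]
```

```bash
cat >> h.py <<'E'
OFF=np.array([-3.9,1.0,0.3])
EX=np.array([np.sqrt(.75)*np.cos(YAW),np.sqrt(.75)*np.sin(YAW),.5]); EY=np.array([-np.sin(YAW),np.cos(YAW),0])
MOUTH=MOUTH-.2*EX+1.0*EY-.5*AX
def st(depth=None):
    s=arm.read_state();p=np.array(s['position']);M=R.from_quat(s['ee_rot']).as_matrix()
    U=p+M[:,2]*H+M@OFF
    d=U-MOUTH; F=np.array(s['contact_force'])
    rv=(M.T@np.cross(-M[:,2],AX))  # tool-frame rot to align -z to AX
    print('t',round(s['clock'],2),'U ex,ey,h',(d@EX).round(2),(d@EY).round(2),(d@AX).round(2),'| F ex,ey,ax',(F@EX).round(1),(F@EY).round(1),(F@AX).round(1),'F tool',(M.T@F).round(1),'| tq tool',(M.T@s['wrist_torque']).round(2),'w',round(s['gripper_width'],1),'j6',round(s['joints'][5],2))
    print('  to axis, tool frame mm',(M.T@(-(d@EX)*EX-(d@EY)*EY)).round(2),'tilt fix deg',np.degrees(rv).round(2))
    return U,M
E
python3 -c "
from h import *
st()"
```

```text
t 8.6 U ex,ey,h -3.18 2.41 15.34 | F ex,ey,ax -0.9 -0.4 -1.0 F tool [-0.1  0.9  1. ] | tq tool [-1.15 -0.59 -0.04] w 50.1 j6 -1.41
  to axis, tool frame mm [ 3.63 -1.67 -0.  ] tilt fix deg [ 0.01 -0.01 -0.  ]
```

>>> {"api": "send_rows", "payload": {"translation": [[2,-1,0],[1.6,-0.7,0],[0,0,4],[0,0,5],[0,0,4]], "dr": [[0,0,0],[0,0,0],[0,0,0],[0,0,0],[0,0,0]], "grip": [40,40,40,40,40]}}

```text
clock: 9.22
position: [516.4, 220.7, 173.1]
ee_rot: [0.778, -0.573, 0.234, -0.111]
contact_force: [-0.7, 0.5, -1.9]
gripper_width: 50.3
```

```bash
python3 -c "
from h import *
im=arm.get_image('wrist')[:,:,::-1]; cv2.imwrite('pics/z6.png',cv2.resize(im[150:300,200:370],None,fx=4.5,fy=4.5,interpolation=cv2.INTER_CUBIC))
im=arm.get_image('scene')[:,:,::-1]; cv2.imwrite('pics/s6.png',cv2.resize(im[110:250,380:460],None,fx=4,fy=4,interpolation=cv2.INTER_CUBIC))
st()"
```

```text
t 9.32 U ex,ey,h -0.32 -0.58 1.59 | F ex,ey,ax -1.1 -0.1 -1.9 F tool [-0.4  1.   1.9] | tq tool [-1.15 -0.54 -0.03] w 50.0 j6 -1.44
  to axis, tool frame mm [-0.36 -0.56 -0.  ] tilt fix deg [ 0.09 -0.05 -0.  ]
```

View pics/z6.png

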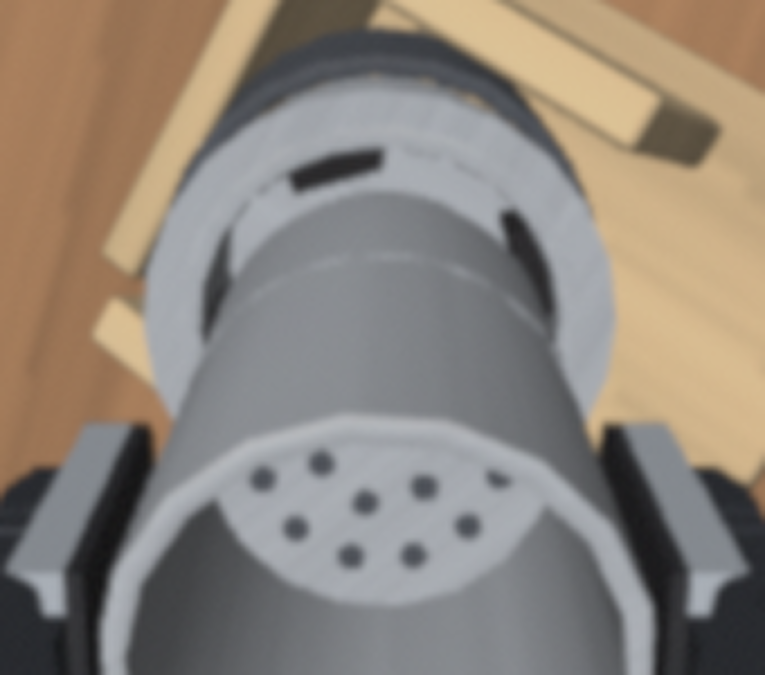

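View pics/s6.png

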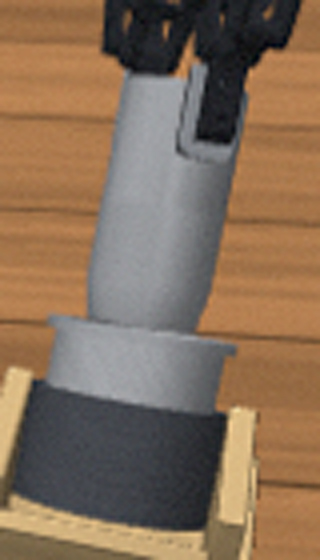

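>>> {"api": "send_rows", "payload": {"translation": [[-0.3,-0.5,2],[0,0,3],[0,0,3],[0,0,3],[0,0,0]], "dr": [[0,0,0],[0,0,0],[0,0,0],[0,0,0],[0,0,0]], "grip": [40,40,40,40,40]}}

```text
clock: 9.95
position: [522.1, 220.0, 163.9]
ee_rot: [0.778, -0.573, 0.234, -0.11]
contact_force: [-0.8, -0.0, -1.3]
gripper_width: 50.1
```

```bash
python3 -c "
from h import *
st()"
```

```text
t 9.95 U ex,ey,h 0.21 0.2 -8.98 | F ex,ey,ax -1.3 -0.2 -0.7 F tool [-0.5  1.3  0.7] | tq tool [-1.15 -0.62 -0.03] w 50.1 j6 -1.49
  to axis, tool frame mm [0.07 0.28 0.  ] tilt fix deg [ 0.05 -0.03 -0.  ]
```

>>> {"api": "send_rows", "payload": {"translation": [[-0.2,-0.7,1],[-0.2,-0.7,1],[-0.2,-0.7,1],[-0.2,-0.7,1],[-0.2,-0.7,1]], "dr": [[0,0,-10],[0,0,-10],[0,0,-10],[0,0,-10],[0,0,-10]], "grip": [40,40,40,40,40]}}

```text
clock: 10.58
position: [525.9, 221.9, 160.2]
ee_rot: [0.948, -0.188, 0.258, -0.0]
contact_force: [-2.6, -0.8, -1.6]
gripper_width: 50.3
```

```bash
python3 -c "
from h import *
st()"
```

```text
t 10.57 U ex,ey,h -0.06 -0.4 -13.94 | F ex,ey,ax -2.9 -1.3 -0.2 F tool [-2.6  1.8  0.2] | tq tool [-0.81 -1.75  0.06] w 50.3 j6 -0.62
  to axis, tool frame mm [-0.02 -0.41 -0.  ] tilt fix deg [0.11 0.03 0.  ]
```

>>> {"api": "send_rows", "payload": {"translation": [[-0.2,-0.9,1],[-0.2,-0.8,1],[-0.2,-0.7,1],[-0.2,-0.7,1],[-0.2,-0.7,0.5]], "dr": [[0,0,-10],[0,0,-10],[0,0,-10],[0,0,-10],[0,0,-10]], "grip": [40,40,40,40,40]}}

```text
clock: 11.2
position: [527.6, 224.2, 155.7]
ee_rot: [0.939, 0.228, 0.234, 0.11]
contact_force: [-4.6, -2.6, 0.5]
gripper_width: 50.1
```

```bash
python3 -c "
from h import *
st()"
```

```text
t 11.2 U ex,ey,h 0.39 -0.94 -18.36 | F ex,ey,ax -3.2 -3.4 2.4 F tool [-4.6  0.7 -2.4] | tq tool [ 0.27 -2.03  0.34] w 50.1 j6 0.22
  to axis, tool frame mm [ 0.28 -0.98 -0.  ] tilt fix deg [0.14 0.14 0.  ]
```

>>> {"api": "send_rows", "payload": {"translation": [[-0.2,-0.7,1],[-0.2,-0.7,1],[-0.2,-0.7,1],[-0.2,-0.7,1],[-0.2,-0.7,1]], "dr": [[0,0,-10],[0,0,-10],[0,0,-10],[0,0,-10],[0,0,-10]], "grip": [40,40,40,40,40]}}

```text
clock: 11.82
position: [527.7, 225.2, 150.7]
ee_rot: [0.754, 0.603, 0.167, 0.199]
contact_force: [-6.8, -3.2, 4.7]
gripper_width: 50.2
```

```bash
python3 -c "
from h import *
st()"
```

```text
t 11.82 U ex,ey,h 1.27 -0.71 -22.66 | F ex,ey,ax -2.9 -4.4 7.1 F tool [-4.6 -2.8 -7.1] | tq tool [ 1.76 -1.52  0.61] w 50.2 j6 1.06
  to axis, tool frame mm [ 0.68 -1.29 -0.  ] tilt fix deg [0.08 0.18 0.  ]
```

>>> {"api": "send_rows", "payload": {"translation": [[-0.2,-0.7,1.2],[-0.2,-0.7,1.2],[-0.2,-0.7,1.2],[-0.2,-0.7,1],[-0.2,-0.7,1]], "dr": [[0,0,-10],[0,0,-10],[0,0,-10],[0,0,-10],[0,0,-10]], "grip": [40,40,40,40,40]}}

```text
clock: 12.45
position: [528.1, 223.5, 145.5]
ee_rot: [0.429, 0.865, 0.068, 0.251]
contact_force: [-7.4, -2.1, 8.0]
gripper_width: 50.2
```

```bash
python3 -c "
from h import *
st()"
```

```text
t 12.45 U ex,ey,h 2.09 -0.06 -27.54 | F ex,ey,ax -1.9 -3.4 10.3 F tool [ -0.9  -3.9 -10.3] | tq tool [2.07 0.06 0.88] w 50.2 j6 1.89
  to axis, tool frame mm [ 1.6  -1.35 -0.01] tilt fix deg [ 0.04  0.21 -0.  ]
```

>>> {"api": "send_rows", "payload": {"translation": [[0.1,0.7,0.6],[0.1,0.7,0.8],[0.1,0.7,0.8],[0.1,0.7,0.8],[0.1,0.7,0.8]], "dr": [[0,0,10],[0,0,10],[0,0,10],[0,0,10],[0,0,10]], "grip": [40,40,40,40,40]}}

```text
clock: 13.08
position: [531.9, 225.0, 142.7]
ee_rot: [0.755, 0.602, 0.168, 0.199]
contact_force: [-7.3, -3.5, 7.4]
gripper_width: 49.9
```

```bash
python3 -c "
from h import *
st()
im=arm.get_image('wrist')[:,:,::-1]; cv2.imwrite('pics/w7.png',im)"
```

```text
t 13.07 U ex,ey,h 0.9 0.01 -31.67 | F ex,ey,ax -1.9 -4.8 9.7 F tool [-4.9 -1.7 -9.7] | tq tool [ 1.87 -1.84 -1.  ] w 49.9 j6 1.01
  to axis, tool frame mm [-0.04 -0.9  -0.  ] tilt fix deg [ 0.14  0.13 -0.  ]
```

View pics/w7.png

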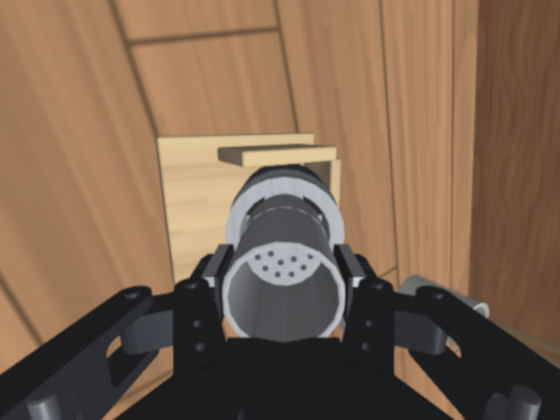

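>>> {"api": "send_rows", "payload": {"translation": [[0.1,0.7,1],[0.1,0.7,1],[0.1,0.7,1],[0.1,0.7,1],[0.1,0.7,1]], "dr": [[0,0,10],[0,0,10],[0,0,10],[0,0,10],[0,0,10]], "grip": [40,40,40,40,40]}}

```text
clock: 13.75
position: [536.6, 223.1, 139.7]
ee_rot: [0.939, 0.227, 0.236, 0.109]
contact_force: [-8.3, -2.3, 6.3]
gripper_width: 50.0
```

```bash
python3 -c "
from h import *
st()"
```

```text
t 13.75 U ex,ey,h 0.38 -0.21 -36.83 | F ex,ey,ax -3.5 -3.9 9.4 F tool [-5.2  0.9 -9.4] | tq tool [ 0.   -2.71 -1.05] w 50.0 j6 0.12
  to axis, tool frame mm [-0.17 -0.4  -0.  ] tilt fix deg [0.18 0.01 0.  ]
```

>>> {"api": "send_rows", "payload": {"translation": [[0.1,0.7,1],[0.1,0.7,1],[0.1,0.7,1],[0.1,0.7,1],[0.1,0.7,1]], "dr": [[0,0,10],[0,0,10],[0,0,10],[0,0,10],[0,0,10]], "grip": [40,40,40,40,40]}}

```text
clock: 14.38
position: [539.4, 219.8, 135.7]
ee_rot: [0.947, -0.191, 0.259, -0.001]
contact_force: [-8.6, -2.3, 6.0]
gripper_width: 49.9
```

```bash
python3 -c "
from h import *
st()"
```

```text
t 14.38 U ex,ey,h -0.35 0.14 -41.96 | F ex,ey,ax -3.9 -3.9 9.2 F tool [-3.   4.7 -9.2] | tq tool [-1.87 -2.06 -1.02] w 49.9 j6 -0.77
  to axis, tool frame mm [0.37 0.06 0.  ] tilt fix deg [ 0.09 -0.06 -0.  ]
```

>>> {"api": "send_rows", "payload": {"translation": [[0.1,0.7,1],[0.1,0.7,1],[0.1,0.7,0.9],[0.1,0.7,0.8],[0.1,0.7,0.8]], "dr": [[0,0,10],[0,0,10],[0,0,10],[0,0,10],[0,0,10]], "grip": [40,40,40,40,40]}}

```text
clock: 15.0
position: [540.0, 217.8, 131.3]
ee_rot: [0.778, -0.572, 0.234, -0.111]
contact_force: [-6.8, -0.0, 4.7]
gripper_width: 50.0
```

```bash
python3 -c "
from h import *
st()"
```

```text
t 15.0 U ex,ey,h -0.43 1.61 -46.23 | F ex,ey,ax -3.4 -1.3 7.4 F tool [-0.4  3.6 -7.4] | tq tool [-2.3  -0.46 -1.02] w 50.0 j6 -1.68
  to axis, tool frame mm [ 1.62  0.39 -0.  ] tilt fix deg [-0.05  0.04 -0.  ]
```

>>> {"api": "send_rows", "payload": {"translation": [[-0.2,-0.7,0.8],[-0.2,-0.7,0.8],[-0.2,-0.7,0.8],[-0.2,-0.7,0.8],[-0.2,-0.7,0.5]], "dr": [[0,0,-10],[0,0,-10],[0,0,-10],[0,0,-10],[0,0,-10]], "grip": [40,40,40,40,40]}}

```text
clock: 15.62
position: [543.8, 218.0, 129.4]
ee_rot: [0.947, -0.191, 0.259, -0.001]
contact_force: [-13.4, -4.5, 10.3]
gripper_width: 50.2
```

```bash
python3 -c "
from h import *
st()"
```

```text
t 15.62 U ex,ey,h 0.58 -0.85 -49.72 | F ex,ey,ax -5.5 -7.0 15.1 F tool [ -4.    8.  -15.1] | tq tool [-2.46 -2.38  1.24] w 50.2 j6 -0.81
  to axis, tool frame mm [-0.74 -0.72 -0.  ] tilt fix deg [ 0.1  -0.07 -0.  ]
```

>>> {"api": "send_rows", "payload": {"translation": [[-0.2,-0.7,0],[-0.2,-0.7,0],[-0.2,-0.7,0],[-0.2,-0.7,0],[0,0,0]], "dr": [[0,0,-10],[0,0,-10],[0,0,-10],[0,0,-10],[0,0,0]], "grip": [40,40,40,40,40]}}

```text
clock: 16.25
position: [544.0, 220.4, 129.5]
ee_rot: [0.955, 0.143, 0.245, 0.088]
contact_force: [-12.9, -5.4, 10.5]
gripper_width: 50.0
```

```bash
python3 -c "
from h import *
st()"
```

```text
t 16.25 U ex,ey,h 1.54 -1.05 -49.5 | F ex,ey,ax -4.9 -7.8 14.9 F tool [ -7.9   4.6 -14.9] | tq tool [-0.96 -3.06  0.37] w 50.0 j6 -0.12
  to axis, tool frame mm [-0.87 -1.65 -0.01] tilt fix deg [ 0.22 -0.05  0.  ]
```

>>> {"api": "send_rows", "payload": {"translation": [[0,0,-1.5],[0,0,-1.5],[0,0,-1.5],[0,0,-1.5],[0,0,0]], "dr": [[0,0,0],[0,0,0],[0,0,0],[0,0,0],[0,0,0]], "grip": [40,40,40,40,40]}}

```text
clock: 16.88
position: [541.4, 220.9, 133.9]
ee_rot: [0.955, 0.142, 0.244, 0.089]
contact_force: [-4.1, -5.1, 3.3]
gripper_width: 50.3
```

```bash
python3 -c "
from h import *
st()"
```

```text
t 16.88 U ex,ey,h 1.35 -1.12 -44.36 | F ex,ey,ax -1.0 -5.8 4.4 F tool [-3.6  4.7 -4.4] | tq tool [-0.72 -2.    0.37] w 50.3 j6 -0.08
  to axis, tool frame mm [-0.66 -1.62 -0.01] tilt fix deg [ 0.25  0.03 -0.  ]
```

>>> {"api": "send_rows", "payload": {"translation": [[-0.2,0.3,-1],[-0.2,0.3,-0.5],[0,0,0],[0,0,0],[0,0,0]], "dr": [[0,0,0],[0,0,0],[0,0,0],[0,0,0],[0,0,0]], "grip": [40,40,50,70,85]}}

```text
clock: 17.5
position: [541.1, 223.8, 135.1]
ee_rot: [0.955, 0.146, 0.244, 0.086]
contact_force: [-0.9, 0.9, 0.5]
gripper_width: 83.8
```

```bash
python3 -c "
from h import *
st()
for c in ('wrist','scene'):
  im=arm.get_image(c)[:,:,::-1]; cv2.imwrite('pics/%s8.png'%c,im)"
```

```text
t 17.5 U ex,ey,h 1.15 2.1 -42.97 | F ex,ey,ax -0.7 0.7 1.0 F tool [-0.3 -0.9 -1. ] | tq tool [ 0.47 -0.9  -0.04] w 83.8 j6 -0.08
  to axis, tool frame mm [-2.01  1.31 -0.  ] tilt fix deg [-0.09 -0.07  0.  ]
```

View pics/wrist8.png

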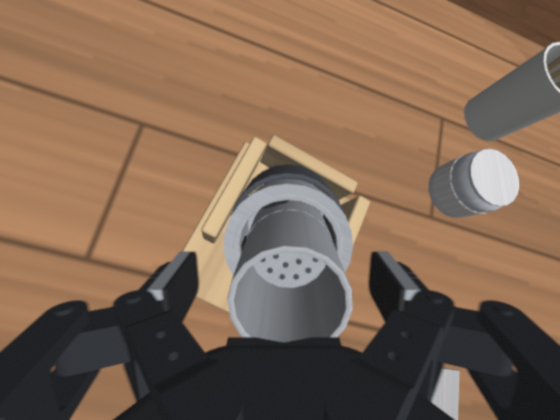

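View pics/scene8.png

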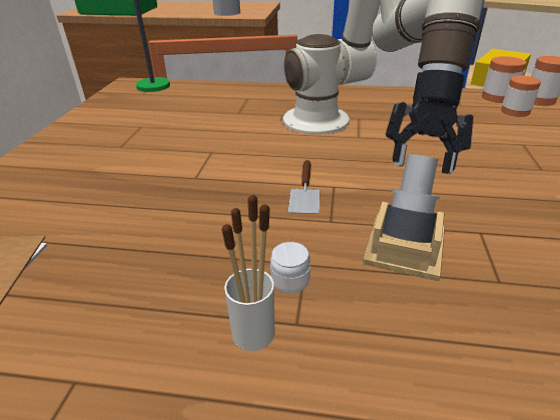

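The wrist view shows the pot standing in the collar at (290,270) with both fingers clear, at about (180,280) and (390,280). The scene view agrees. I'll retract along the tool axis.

>>> {"api": "send_rows", "payload": {"translation": [[0,0,-10],[0,0,-25],[0,0,-40],[0,0,-45],[0,0,-20]], "dr": [[0,0,0],[0,0,0],[0,0,0],[0,0,0],[0,0,0]], "grip": [85,85,85,85,85]}}

```text
clock: 18.23
position: [471.5, 238.0, 258.5]
ee_rot: [0.955, 0.145, 0.245, 0.085]
contact_force: [0.4, 0.4, -0.7]
gripper_width: 85.1
```

>>> {"api": "send_rows", "payload": {"translation": [[0,0,0],[0,0,0],[0,0,0],[0,0,0],[0,0,0]], "dr": [[0,0,0],[0,0,0],[0,0,0],[0,0,0],[0,0,0]], "grip": [85,85,85,85,85]}}

```text
clock: 18.85
position: [472.1, 235.7, 255.3]
ee_rot: [0.955, 0.145, 0.243, 0.087]
contact_force: [0.2, 0.2, -0.4]
gripper_width: 85.0
```

```bash
python3 -c "
from h import *
st()
t=np.linspace(0,2*np.pi,73)
for c,(x0,y0,w,h,f) in dict(wrist=(190,120,190,150,4),top=(110,180,120,100,5),scene=(350,140,110,140,4)).items():
  im=arm.get_image(c)[:,:,::-1]; i=arm.camera_info(c)
  a=cv2.resize(im[y0:y0+h,x0:x0+w],None,fx=f,fy=f,interpolation=cv2.INTER_CUBIC).copy()
  for hh,r,col in ((0,40,(0,255,0)),(0,26,(0,0,255)),(63,26,(255,255,0)),(10,26,(255,0,255))):
    q=proj(MOUTH+AX*hh+r*(np.cos(t)[:,None]*EX+np.sin(t)[:,None]*EY),i)
    cv2.polylines(a,[np.round((q-[x0,y0]+.5)*f-.5).astype(int).reshape(-1,1,2)],True,col,1)
  cv2.imwrite('pics/f_%s.png'%c,a)
  for tt in ('pot','mouth','seat'): print(c,tt,[(np.round(d['xyz'],1).tolist(),round(d['confidence'],2)) for d in arm.place_of(tt,c)][:1])
print('seat',MOUTH-42*AX)
"
```

```text
t 18.85 U ex,ey,h 0.62 0.33 96.19 | F ex,ey,ax -0.0 0.3 -0.5 F tool [ 0.1 -0.2  0.5] | tq tool [ 0.5  -0.89 -0.02] w 85.0 j6 0.36
  to axis, tool frame mm [-0.7 -0.   0. ] tilt fix deg [ 0.05  0.06 -0.  ]
wrist pot [([568.1, 209.7, 71.0], 0.71)]
wrist mouth []
wrist seat []
top pot [([547.5, 211.6, 109.6], 0.65)]
top mouth [([546.9, 211.7, 110.4], 0.63)]
top seat []
scene pot []
scene mouth [([548.8, 217.8, 106.4], 0.77)]
scene seat [([570.8, 211.1, 71.6], 0.88)]
seat [570.88032193 213.25969734  72.79392034]
```

View pics/f_wrist.png

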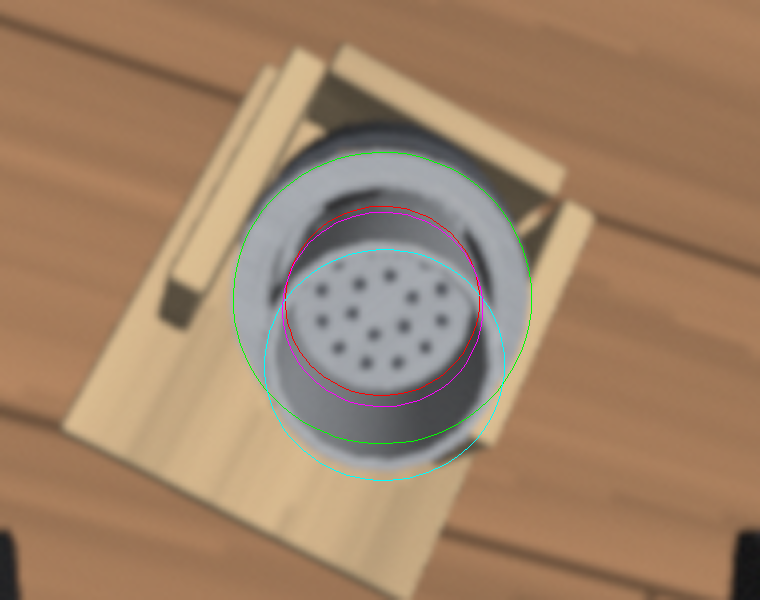

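View pics/f_top.png

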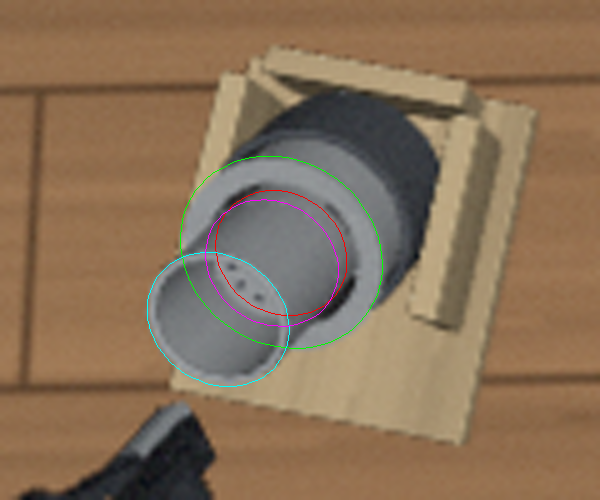

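View pics/f_scene.png

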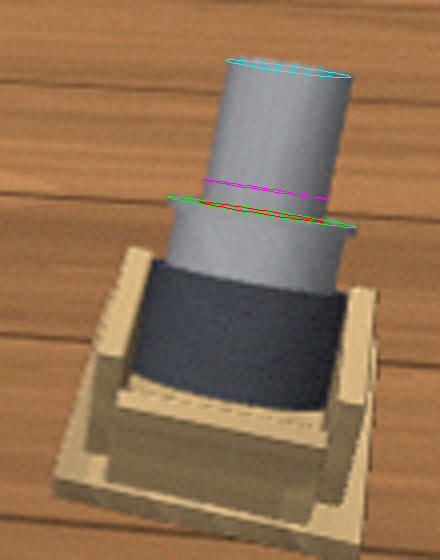

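```bash
python3 -c "
from h import *
for t in ('tin','brush_jar','palette_knife'): print(t,[(np.round(d['xyz'],1).tolist(),round(d['confidence'],2)) for d in arm.place_of(t,'top')][:1])
print(arm.job_done())"
```

```text
tin []
brush_jar [([795.6, -27.5, -3.5], 0.61)]
palette_knife [([386.4, 7.1, 1.3], 0.79)]
the job is handed in; nothing more can be done
None
```

The pot is seated on the collar floor and released, and the job is handed in at about 19 s of the 58 s allowed. No verdict was reported.

**What I did:** I gripped the pot near its rim and tilted it into line with the collar. I corrected a 4 mm offset of the pot in the jaws that I measured in the pictures. Then I twisted it down in both directions, and the axial push read about 15 N at most. Adding the pot's weight, I estimate about 17 N on the collar, or roughly 7 mm of travel against the 11 mm limit.

**Seating:** Over the last 3.5 mm down, the force rose at the spring's own 2 N per mm. A further 40° twist with no descent did not lower it, so the foot is on the floor. I then let the spring back up before opening the fingers.

**Last checks:**
- **Pot and collar:** In the top and scene pictures the pot's rim matches a model standing 63 mm out, with the collar at rest, to about 1 mm. The wrist picture shows both circles about 4% small, probably camera distance error.
- **Networks:** The wrist camera put the pot within about 5 mm of my seat position. The top camera put it at the mouth, which I took as a mix-up, and the scene camera did not find it.
- **Other objects:** The jar and knife are within 3 mm of where they started. The tin was not reported in the last network call. It shows in the pictures taken at release, but I did not measure it again; nothing went near it.

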